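# Serve a finger roll with the tongs at the jigsaw table

## Robot

A 6-joint arm with a two-finger parallel gripper is mounted at the origin on the work surface. World frame = base frame: x ahead of the robot, y to its left, z up, the work surface at z = 0. Lengths are in mm, angles in rad, forces in N, time in s.
With the tool pointing down it reaches from about 325 to 875 mm from the base axis. Payload 4.4 kg.
Tool frame: the origin (TCP) lies on the centre line of the jaws, within the pads' length; the fingertips stand ahead of it and the grasp point (between the pads) lies 6 mm ahead of it (ctrl.tcp_to_tips is the z of the fingertips in the tool frame, in mm); z points along the fingers, y is the line along which they close (so a half turn about z gives the same grasp; the last joint's range is limited). The gripper opens to 85 mm and grips with 20 to 120 N. Pads are 22 mm wide; open, the fingers measure 114 mm over their backs; the gripper's body (76 mm by 85 mm) begins 54 mm behind the grasp point. The pads swing forward as they close: fully open they stand 13 mm farther back than shut.
Start: joints at [-1.452, 0.207, 1.542, -0, 1.393, -0.15], TCP at [153.247, -554.205, 256.282] pointing down, gripper open.
Joint ranges: [-2.73, 2.73], [-0.86, 2.22], [0.23, 2.46], [-1.11, 4.25], [0.08, 2.63], [-2.82, 2.82]. Speed limits (rad/s): [2.79, 2.79, 3.14, 3.14, 3.14, 3.14].

## Interface

Orientations are given as a 3x3 rotation matrix whose columns are the frame's x, y, z axes.
In Python, from plant import ctrl, sensors, optics gives the robot as it stands. Calls block until the motion is done:
- ctrl.move_ptp(position, orientation): joint-space move of the TCP to a pose.
- ctrl.move_l(position, rot=None, vel=150, threshold=None): straight line of the TCP; rot=None keeps the orientation; vel is the mean speed in mm/s. With threshold (N) it stops when the force on the tool has changed by that much, and returns True; else False.
- ctrl.set_joints(angles): joint-space move.
- ctrl.gripper_to(opening, force=None): finger opening in mm; force is the grip in N (None keeps the last); returns when the fingers have stopped.
- ctrl.hold(seconds).
- ctrl.solve_ik(position, orientation): joint angles nearest the present ones, or None.
- sensors.read_state(): the state.
- optics.grab_frame(name): name is "scene" or "top" or "wrist"; returns (picture, depth): 400x640x3 uint8, red, green, blue; 400x640 float32, mm along the optical axis (not along the pixel's ray), 0 where there is no reading.
- optics.camera_params(name): a dict with "mtx" (3x3 intrinsics, pixels), "R" (3x3) and "t" (3): a world point X has camera coordinates R X + t; the wrist camera has in their place "T_tool_cam" (4x4, takes a point from camera to tool coordinates, whose origin is the TCP and whose axes are the flange's). Camera axes: x right, y down, z forward; pixel columns grow to the right and rows downward; lengths in mm; the calibration is good to about 2 mm. A picture is of the moment at which its call begins: read the wrist's pose just before it. camera_params takes no time and is no camera call.
A pose or a line that the arm cannot do raises ctrl.MotionError and nothing moves.
- ctrl.finish_job(): hands the job in; it is judged then, once.
The state is a dict: "t": time; "q": joint angles; "qvel": joint speeds; "tau": joint torques, N m; "eef_pos": TCP position; "eef_rot": TCP orientation; "force": force on the tool from outside, world axes, zero at the start; "wrist_torque": the same for the moment, N m; "grip_width": finger opening in mm; "grasp_force": force on a finger pad.
Only numpy, scipy, OpenCV 4.12 (cv2) and the standard library are available. Lean on these libraries where they do the work, as an engineer would, in place of code of your own. Each camera call takes 0.05 s, during which the arm holds its last target. There are 200 camera calls.

## Task

Pick up the steel serving tongs by their black grips, close them on the long finger roll on the bread board, lift it off and bring it over the middle of the white side plate. Finish there still holding it out to me in the tongs, at rest and at least 8 cm clear above the plate: do not put it down or let go. Squeeze it lightly, touch the bread with nothing but the tongs, do not drop it on the table, and leave the bun and everything else on the table where it is.

Things in the scene. Friction and masses are not known exactly. Their poses are not given: they have to be found in the camera images.
- tongs: Hinged steel serving tongs, 245 mm long, 130 g, lying on their side: two arms that open and close in a level plane, sprung open. Origin: on the underside, midway between the two black grips of the open tongs, about the centre of mass; x points to the heads (gripping end), z up. Body carries the left (+y) arm: closing both arms alike by a joint angle q turns it by -q/2 about z.
- grip_left (a point): Middle of the outer face of the left black plastic grip, 16 mm above the tongs' underside. Each grip is 80 mm long (origin +-40 mm along x) and stands 2 to 30 mm above the underside. Here the open tongs are 60 mm wide outside; at 53 mm the heads' gap is 64 mm, at 42 mm it is 44 mm.
- grip_right (a point): The same point on the right grip. Pressing both grips inwards here closes the tongs: about 4 N on each to start, 6.5 N to reach the roll's width, more squeezes the roll with about half the extra. Let go, they spring open. Held half closed against the spring alone, they can already be lifted level here.
- hinge (a point): Centre of the underside of the hinge barrel (steel, 22 mm across, 32 mm high) at the tongs' rear end, 115 mm behind their origin; the hinge axis is the tongs' z.
- tongs_arm (a joint): Angle of the right arm against the left, rad: 0 = fully open (spring's stop), grows as the tongs close; about 0.15 with the heads on the sides of the roll, 0.36 at most.
- head_left (a point): Centre of the inner face of the left head, a steel plate 36 mm long that stands 0 to 32 mm above the tongs' underside; this point is 16 mm above the underside and 94 mm towards +x from the tongs' origin. Open, the gap between the inner faces is 77 mm, and 84 mm over the outer faces.
- head_right (a point): The same point on the right head. Midway between the two points is where the item has to be; the two faces are parallel when about 44 mm apart.
- board: Light wooden bread board, 220 mm (x) by 190 mm (y), 16 mm thick, fixed on the table; origin at the centre of its underside, at table height. The roll and the bun lie side by side on it, about 94 mm apart along its y, in either order.
- roll: Golden finger roll, 84 mm long (its x), 44 mm wide (its y), 38 mm high, about 40 g, three pale slashes on top; origin at the centre of its underside, which lies 16 mm above the table. The tongs take it across its 44 mm width, heads on its long sides; a few N hold it, over 30 N a side crush it.
- plate: White round side plate, 160 mm across, 18 mm high, loose on the table; origin at the centre of its underside.
- bun: Dark brown round bun, 62 mm across, 42 mm high, on the board; origin at the centre of its underside. To be left.
- mug: Blue mug, 82 mm across, 95 mm high, beyond the plate; origin at the centre of its underside. To be left.
- jam: Jam jar with a red lid, 66 mm across, 95 mm high, beyond the plate; origin at the centre of its underside. To be left.
- butter: White covered butter dish, 100 by 165 mm, 74 mm high, beyond the plate; origin at the centre of its underside. To be left.
- tape: Black and yellow tape measure standing on edge, 62 by 30 mm, 58 mm high, between robot and plate; origin at the centre of its underside. To be left.
Not all that is in view belongs to the job. Leave any red or turquoise look-alike of the roll alone.

How it is judged:
By the outcome, as a careful person would: the job done as asked, in the order asked, and still so for the second after the job is handed in, while the arm keeps its last pose, push and grip.
It also fails if it takes over 48 s, if anything falls off the work surface, if the arm or the gripper's body presses on something with over 40 N, if the wrist force passes 120 N, or if a joint passes its speed limit or range.

## Working session

There is one attempt and no reset: what is moved stays moved. The work goes in short steps, each a Python script; the robot and the scene stay as the last script left them, time stands still between calls to the robot, and variables do not carry over. Pictures are saved under pics/ and viewed, at most 10 in all, crops included, and the job is handed in when it is done.

```bash
ls; mkdir -p pics
python3 - <<'E'
from plant import ctrl,sensors,optics
import cv2,numpy as np
for n in ("top","scene"):
    p,d=optics.grab_frame(n); cv2.imwrite(f"pics/{n}0.png",p[:,:,::-1]); np.save(f"pics/{n}0.npy",d)
    np.save(f"pics/{n}0_rgb.npy",p)
    c=optics.camera_params(n); print(n,c)
s=sensors.read_state();print(s['t'],s['grip_width'],ctrl.tcp_to_tips,s['eef_rot'])
print(optics.camera_params("wrist"))
E
```

```text
pics
top {'mtx': array([[436.51902842,   0.        , 323.72072965],
       [  0.        , 436.51902842, 203.00753555],
       [  0.        ,   0.        ,   1.        ]]), 'R': array([[ 0.02637258, -0.99962172,  0.00780403],
       [-0.99274763, -0.02710559, -0.11712147],
       [ 0.1172887 , -0.00465863, -0.99308693]]), 't': array([ -51.86685015,  523.83922144, 1388.12392445])}
scene {'mtx': array([[490.87886175,   0.        , 313.41401518],
       [  0.        , 490.87886175, 203.2179782 ],
       [  0.        ,   0.        ,   1.        ]]), 'R': array([[-0.86527798,  0.50096138, -0.0182132 ],
       [ 0.32455356,  0.53215047, -0.78197242],
       [-0.38204581, -0.68253467, -0.62304688]]), 't': array([ 490.91449501, -112.83774825, 1515.88024759])}
0.1 85.43544103419019 25.0 [[ 9.63818272e-01  2.66560044e-01 -2.85824420e-04]
 [ 2.66560041e-01 -9.63815992e-01  2.11620577e-03]
 [ 2.88613756e-04 -2.11582716e-03 -9.99997720e-01]]
{'mtx': array([[345.10667973,   0.        , 317.79008835],
       [  0.        , 345.10667973, 204.28197767],
       [  0.        ,   0.        ,   1.        ]]), 'T_tool_cam': array([[-9.11217129e-04, -9.60329118e-01, -2.78867630e-01,
         7.10858608e+01],
       [ 9.99999446e-01, -1.02178195e-03,  2.51123915e-04,
         6.65212140e-01],
       [-5.26103519e-04, -2.78867247e-01,  9.60329517e-01,
        -1.17610750e+02],
       [ 0.00000000e+00,  0.00000000e+00,  0.00000000e+00,
         1.00000000e+00]])}
```

View pics/top0.png

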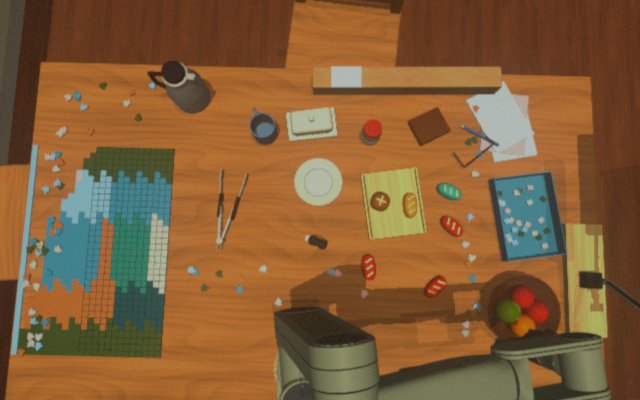

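View pics/scene0.png

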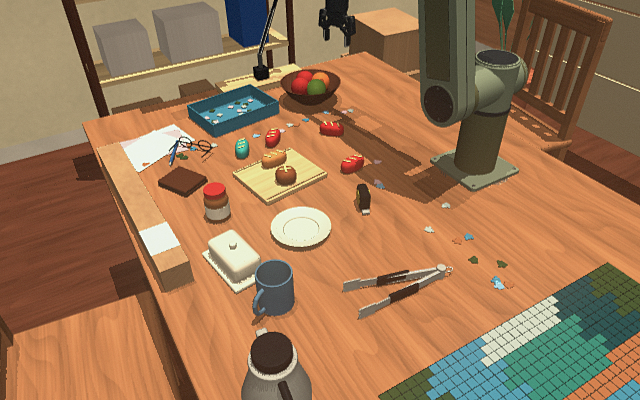

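The top view shows the tongs with the hinge at (220,243) and heads at (221,172)/(246,176), the roll at (410,205), the bun at (381,201) and the plate at (318,182). The scene view shows the same layout, with the red and turquoise decoys near the board.

```bash
cat > h.py <<'E'
import numpy as np,cv2
from plant import ctrl,sensors,optics
def cam(name):
    c=optics.camera_params(name)
    if name!="wrist": return c["mtx"],c["R"],np.array(c["t"])
    s=sensors.read_state(); T=np.array(c["T_tool_cam"]); Rt=np.array(s["eef_rot"])
    Rc=Rt@T[:3,:3]; o=Rt@T[:3,3]+np.array(s["eef_pos"])
    return c["mtx"],Rc.T,-Rc.T@o
def plane(uv,z,C):
    "pixels (N,2) -> world xy on height z"
    K,R,t=C; uv=np.atleast_2d(uv).astype(float)
    r=np.c_[uv,np.ones(len(uv))]@np.linalg.inv(K).T@R
    o=-R.T@t
    return (o+r*((z-o[2])/r[:,2])[:,None])[:,:2]
def cloud(d,C):
    K,R,t=C; v,u=np.mgrid[:d.shape[0],:d.shape[1]]
    p=np.stack([(u-K[0,2])*d/K[0,0],(v-K[1,2])*d/K[1,1],d],-1)
    return (p-t)@R
E
python3 - <<'E'
from h import *
C=cam("top"); d=np.load("pics/top0.npy"); P=cloud(d,C)
for n,uv,z in [("hinge",(220,243),16),("hl",(221,172),16),("hr",(246,176),16),("grl",(220,205),16),("grr",(236,208),16),("roll",(410,205),50),("bun",(381,201),50),("plate",(318,182),10),("tape",(317,242),50),("red1",(369,267),30),("mug",(264,128),90)]+[("bd%d"%i,u,16) for i,u in enumerate([(363,175),(417,168),(424,235),(371,239)])]:
    print(n,plane(uv,z,C).round(0),P[uv[1],uv[0]].round(0))
E
```

```text
hinge [[387. 295.]] [387. 292.  31.]
hl [[621. 304.]] [617. 300.  34.]
hr [[610. 221.]] [609. 220.  22.]
grl [[511. 302.]] [510. 300.  24.]
grr [[503. 249.]] [503. 249.  15.]
roll [[ 524. -315.]] [ 523. -314.   55.]
bun [[ 534. -221.]] [ 533. -220.   59.]
plate [[597. -17.]] [598. -17.   2.]
tape [[398. -20.]] [398. -20.  54.]
red1 [[ 323. -188.]] [ 323. -187.   41.]
mug [[753. 158.]] [778. 171.   3.]
bd0 [[ 624. -165.]] [ 623. -165.   20.]
bd1 [[ 652. -345.]] [ 656. -348.    0.]
bd2 [[ 431. -368.]] [ 432. -372.   -2.]
bd3 [[ 413. -195.]] [ 413. -195.   16.]
```

```bash
cat >> h.py <<'E'
def down(yaw):
    c,s=np.cos(yaw),np.sin(yaw); return np.array([[c,s,0],[s,-c,0],[0,0,-1.]])
def look(name):
    C=cam("wrist"); p,d=optics.grab_frame("wrist")
    cv2.imwrite(f"pics/{name}.png",p[:,:,::-1]); np.savez(f"pics/{name}.npz",p=p,d=d,K=C[0],R=C[1],t=C[2])
def load(name):
    f=np.load(f"pics/{name}.npz"); return f["p"],f["d"],(f["K"],f["R"],f["t"])
E
python3 - <<'E'
from h import *
ctrl.move_ptp([500,-315,220],down(0.14)); look("w_roll")
ctrl.move_ptp([501,278,180],down(-0.14)); look("w_tongs")
s=sensors.read_state(); print(s["t"],s["eef_pos"],s["q"])
E
```

```text
3.8917 [501.62702548 277.19112204 180.10977686] [ 3.53944020e-01  2.75012260e-01  1.62257024e+00 -1.99821136e-04
  1.24368889e+00  2.06622975e+00]
```

View pics/w_tongs.png

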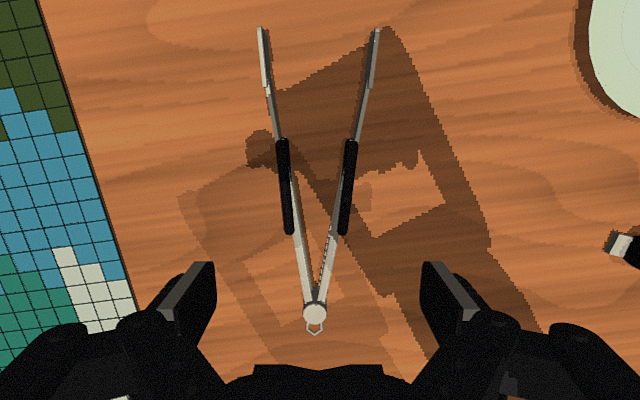

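View pics/w_roll.png

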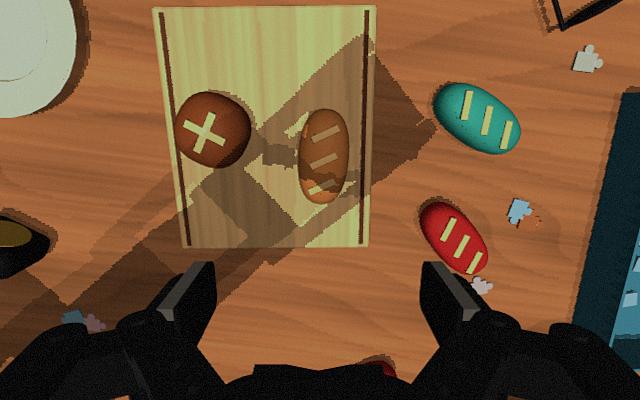

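The tongs view shows the left grip running (282,140)–(290,232), the right grip (352,140)–(344,232), and the hinge at (314,312). The roll view shows the roll at (324,156), the bun at (212,130), and a red decoy at (455,237), close to where the right finger will go.

Run:
```python
from h import *
p,d,C=load("w_tongs")
g=plane([(282,140),(290,232),(352,140),(344,232)],30,C); hg=plane([(314,312)],32,C)[0]
print(g.round(1),hg.round(1)); m=g.mean(0); v=m-hg; 
hd=plane([(262,28),(377,30)],32,C); print("heads",hd.round(1))
u=hd.mean(0)-hg; print("mid",m.round(1),"dist",np.linalg.norm(v),"yaw",np.arctan2(v[1],v[0]),np.arctan2(u[1],u[0]),np.linalg.norm(u),"w",np.linalg.norm(g[0]-g[2]),np.linalg.norm(g[1]-g[3]))
p,d,C=load("w_roll"); P=cloud(d,C)
def blob(name,seed,zmin,box):
    x0,y0,x1,y1=box; M=np.zeros(d.shape,bool); M[y0:y1,x0:x1]=1
    M&=(P[...,2]>zmin)&(d>0); n,l=cv2.connectedComponents(M.astype(np.uint8)); Q=P[l==l[seed[1],seed[0]]]
    r=cv2.minAreaRect(Q[:,:2].astype(np.float32)); w,V=np.linalg.eigh(np.cov(Q[:,:2].T)); a=V[:,1]*np.sign(V[0,1])
    print(name,np.round(r[0],1),np.round(r[1],1),"yaw %.3f"%np.arctan2(a[1],a[0]),"zmax %.1f"%np.percentile(Q[:,2],99.5),"pca c",Q[:,:2].mean(0).round(1))
blob("roll",(324,156),26,(280,90,370,225))
blob("bun",(212,130),26,(160,75,265,185))
blob("red",(455,237),10,(405,185,505,285))
print("board z",np.median(P[30:80,200:340,2]),"table z",np.median(P[300:340,260:380,2]))
print("board corners",plane([(153,8),(376,5),(368,246),(183,247)],16,C).round(1))
t=plane([(380,368)],30,C);print("red near",t)
```

```text
[[550.  297.4]
 [474.9 303.7]
 [542.3 244.3]
 [468.6 259.5]] [398.5 294.8]
heads [[628.3 297.9]
 [615.6 218.5]]
mid [509.  276.2] dist 112.01267869795947 yaw -0.1663359487702666 -0.16228431464260926 226.43258669685858 w 53.64851364837952 44.65787456772395
roll [ 526.4 -317.6] [81.8 43.6] yaw 0.068 zmax 55.8 pca c [ 529.3 -316.8]
bun [ 536.6 -221.4] [59.6 59.4] yaw 0.806 zmax 59.6 pca c [ 538.3 -224.5]
red [ 483.4 -427.1] [153.7  44.9] yaw 1.051 zmax 230.2 pca c [ 476.8 -432.4]
board z 16.04147103768007 table z 0.09702571850601044
board corners [[ 627.4 -160.5]
 [ 655.2 -344. ]
 [ 441.2 -375.9]
 [ 414.6 -191.6]]
red near [[ 308.91280003 -410.88798205]]
```

Run:
```python
from h import *
p,d,C=load("w_roll"); P=cloud(d,C)
def blob(name,z0,z1,box):
    x0,y0,x1,y1=box; M=np.zeros(d.shape,bool); M[y0:y1,x0:x1]=1
    M&=(P[...,2]>z0)&(P[...,2]<z1)&(d>0); n,l,st,_=cv2.connectedComponentsWithStats(M.astype(np.uint8)); Q=P[l==1+st[1:,4].argmax()]
    r=cv2.minAreaRect(Q[:,:2].astype(np.float32)); e=cv2.fitEllipse(cv2.convexHull(Q[:,:2].astype(np.float32)))
    print(name,r,e); return Q,cv2.boxPoints(r)
for z in (24,30,36): blob("roll",z,60,(280,90,370,225))
c,s=np.cos(.1),np.sin(.1)
for n,b in (("red",(405,185,505,270)),("turq",(425,70,530,165)),("rednear",(340,355,400,399))):
    Q,_=blob(n,6,45,b)
    for yaw in (.1,):
        L=(Q[:,:2]-[526.5,-317])@np.array([[c,-s],[s,c]]); print("in roll frame x",L[:,0].min(),L[:,0].max(),"y",L[:,1].min(),L[:,1].max())
```

```text
roll ((526.4103393554688, -317.6256408691406), (81.79509735107422, 43.551719665527344), 7.020236015319824) ((526.2566528320312, -317.1210632324219), (45.69962692260742, 84.88357543945312), 93.52739715576172)
roll ((526.4103393554688, -317.6256408691406), (81.79509735107422, 43.551719665527344), 7.020236015319824) ((526.2566528320312, -317.1210632324219), (45.69962692260742, 84.88357543945312), 93.52739715576172)
roll ((526.4103393554688, -317.6256408691406), (81.79509735107422, 43.551719665527344), 7.020236015319824) ((526.2566528320312, -317.1210632324219), (45.69962692260742, 84.88357543945312), 93.52739715576172)
red ((462.5548400878906, -456.4757385253906), (81.71481323242188, 43.809715270996094), 49.51935577392578) ((462.68505859375, -456.3638000488281), (45.02291488647461, 84.05236053466797), 138.2838134765625)
in roll frame x -107.0174139947857 -42.514204857296505 y -165.92217902512908 -98.93469228438579
turq ((576.76513671875, -448.0264892578125), (80.73416900634766, 42.920082092285156), 63.62489700317383) ((576.6543579101562, -448.51214599609375), (44.795387268066406, 84.50035858154297), 153.7578125)
in roll frame x 6.707578807912198 66.76170221247772 y -173.40001955113075 -98.44383262887503
rednear ((297.0160827636719, -419.7120666503906), (31.139955520629883, 9.089356422424316), 83.90029907226562) ((466.4913330078125, -446.4245910644531), (94.24376678466797, 334.25262451171875), 0.0)
in roll frame x -246.23153814476368 -233.7093935742271 y -93.5964264301657 -63.117797835742415
```

Run:
```python
from h import *
R=down(-0.163)
ctrl.move_ptp([512,276,80],R)
print(ctrl.move_l([512,276,28],vel=60,threshold=8))
def st(): 
    s=sensors.read_state(); print(round(s["t"],2),np.round(s["eef_pos"],1),np.round(s["force"],1),np.round(s["wrist_torque"],2),round(s["grip_width"],1),round(s["grasp_force"],1))
st()
for w in (56,51): ctrl.gripper_to(w,force=20); st()
ctrl.move_l([512,276,60],vel=50); st()
ctrl.move_l([512,276,200],vel=120); st(); look("lift")
p,_=optics.grab_frame("scene"); cv2.imwrite("pics/lift_s.png",cv2.resize(p[150:400,250:570,::-1],None,fx=2,fy=2))
```

```text
False
5.39 [512.4 276.1  28.3] [-0.2  0.3  0.2] [ 0.02 -0.01 -0.01] 85.5 0.0
5.8 [513.1 276.5  29.3] [-0.3  0.6  6.6] [0.05 0.   0.08] 56.5 6.0
6.03 [513.5 276.7  29.8] [-0.9  1.2  7.4] [0.06 0.07 0.11] 51.7 7.6
6.82 [511.8 275.9  59.9] [-0.   0.3 -1.4] [-0.03 -0.03 -0.06] 51.0 4.8
8.13 [511.3 275.7 198.8] [-0.4 -0.1 -1.2] [-0.   -0.05 -0.02] 51.0 4.8
```

View pics/lift.png

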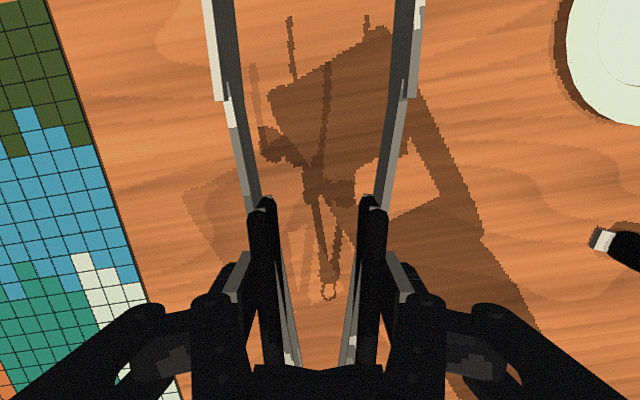

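View pics/lift_s.png

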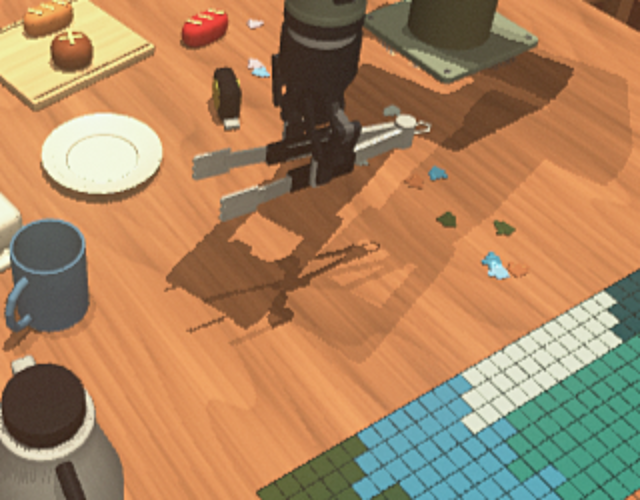

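Tongs are held level, with heads at the left (215,50) and right (412,50) of the wrist view. Next I'll measure the heads in the tool frame.

Run:
```python
from h import *
p,d,C=load("lift"); T=np.array(optics.camera_params("wrist")["T_tool_cam"])
K=C[0]; v,u=np.mgrid[:400,:640]
Q=np.stack([(u-K[0,2])*d/K[0,0],(v-K[1,2])*d/K[1,1],d],-1)@T[:3,:3].T+T[:3,3]
m=(d>60)&(d<260)&(v<215)
for a,b in ((-1,0),(0,1)):
    for x0 in range(30,125,12):
        k=m&(Q[...,0]>x0)&(Q[...,0]<x0+12)&(Q[...,1]*(1 if b else -1)>0)&(abs(Q[...,1])<60)
        if k.sum()>20: q=Q[k]; print("R" if b==0 else "L",x0,k.sum(),"y",np.percentile(q[:,1],[2,98]).round(1),"z",np.percentile(q[:,2],[2,10,50,98]).round(1))
```

```text
R 30 774 y [-26.8 -17.6] z [ 2.   3.3  8.3 22.9]
R 42 640 y [-28.5 -24.4] z [ 2.6  3.2  5.6 22.7]
R 54 697 y [-30.1 -26.1] z [ 2.5  3.1  5.5 22.8]
R 66 918 y [-32.4 -27.7] z [-3.2 -2.5  4.2 23.3]
R 78 1183 y [-33.1 -29.5] z [-3.6 -2.9  3.3 28.2]
R 90 1255 y [-33.7 -30.4] z [-3.7 -2.9  3.8 27.8]
R 102 208 y [-31.5 -30.9] z [ 4.   8.3 20.  28.9]
L 30 760 y [17.8 26.6] z [ 1.3  2.7  7.5 22.9]
L 42 607 y [24.2 28. ] z [ 2.6  3.1  5.  23. ]
L 54 662 y [25.6 29.4] z [ 2.5  3.   4.7 22.6]
L 66 854 y [26.9 31.4] z [-3.4 -2.6  3.9 23.2]
L 78 1117 y [28.2 31.8] z [-3.7 -3.   2.2 27.7]
L 90 1192 y [28.9 32. ] z [-3.8 -3.2  3.1 27.9]
L 102 185 y [29.  29.7] z [ 4.3  9.  19.5 28.9]
```

```bash
cat >> h.py <<'E'
def tgt(xy,yaw,z,hx=90,hy=-0.8):
    R=down(yaw); p=np.r_[xy,0]-R@[hx,hy,0]; return [p[0],p[1],z],R
def st(): 
    s=sensors.read_state(); print(round(s["t"],2),np.round(s["eef_pos"],1),np.round(s["force"],1),np.round(s["wrist_torque"],2),round(s["grip_width"],1),round(s["grasp_force"],1))
E
python3 - <<'E'
from h import *
p,R=tgt((526.3,-317.3),0.09,200)
ctrl.move_l(p,R,vel=180); st()
p[2]=105; ctrl.move_l(p,vel=100); st(); look("over")
E
```

```text
11.76 [ 436.8 -325.8  200. ] [ 0.4 -0.4 -1.5] [0.02 0.04 0.  ] 50.9 4.8
12.86 [ 437.3 -326.7  105.8] [-0.5  0.1 -1.4] [-0.05  0.01  0.02] 51.0 4.8
```

View pics/over.png

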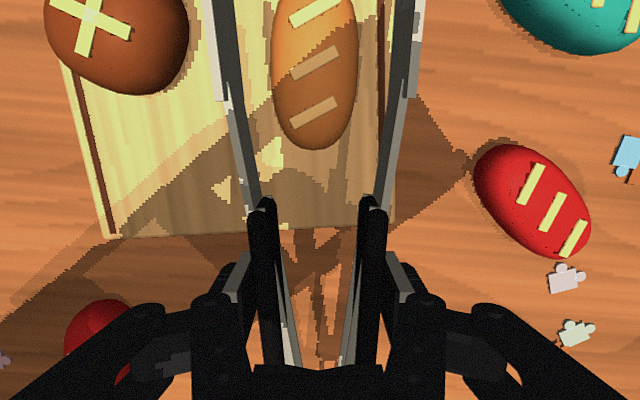

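The roll (272–358 px wide, axis vertical) is centred between the heads (240 to 393), and the bun is clear. Going down and closing.

Run:
```python
from h import *
p,R=tgt((526.3,-317.3),0.09,51)
print(ctrl.move_l(p,vel=50,threshold=4)); st()
for w in (46,43,41,38):
    ctrl.gripper_to(w,force=20); st()
    if sensors.read_state()["grasp_force"]>15: break
p[2]=75; ctrl.move_l(p,vel=40); st(); look("grab")
```

```text
False
14.14 [ 437.  -326.5   51.4] [ 0.5  0.7 -1.5] [-0.04 -0.01  0.  ] 51.2 4.8
14.37 [ 436.9 -326.4   51.3] [-0.3  0.5 -1.4] [-0.02  0.02 -0.  ] 46.3 5.2
14.58 [ 436.9 -326.4   51.3] [-0.7  0.   0.3] [ 0.05 -0.07 -0.05] 43.5 20.3
15.33 [ 436.7 -326.1   75. ] [-0.5 -0.1 -2.4] [0.05 0.05 0.01] 43.8 20.5
```

View pics/grab.png

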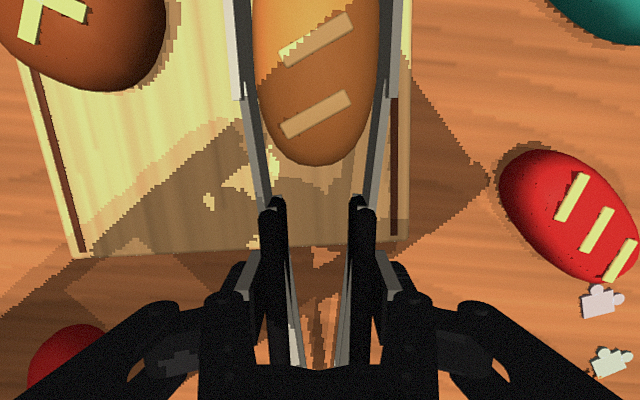

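The roll sits between the heads and is off the board; the measured load went up. Next: lift it and carry it to the plate.

Run:
```python
from h import *
P=np.load("pics/top0_rgb.npy").astype(int); M=np.zeros((400,640),np.uint8); M[150:215,285:350]=(P[150:215,285:350].min(-1)>100)
c=max(cv2.findContours(M,0,1)[0],key=cv2.contourArea); e=cv2.fitEllipse(cv2.convexHull(c)); print(e)
xy=plane([e[0]],17,cam("top"))[0]; print("plate",xy)
assert np.linalg.norm(xy-[597,-17])<10
p,R=tgt((526.3,-317.3),0.09,185); ctrl.move_l(p,vel=80); st()
p,R=tgt(xy,0.09,185); ctrl.move_l(p,R,vel=110); ctrl.hold(0.7); st(); look("end")
for n,b in (("scene",(100,350,150,470)),):
    q,_=optics.grab_frame(n); cv2.imwrite("pics/end_s.png",cv2.resize(q[b[0]:b[1],b[2]:b[3],::-1],None,fx=2,fy=2))
```

```text
((317.8927307128906, 181.41053771972656), (47.75740432739258, 48.15483474731445), 96.75099182128906)
plate [597.95470944 -16.7259553 ]
16.91 [ 436.4 -325.8  184.2] [ 0.7  1.4 -1.8] [0.05 0.05 0.  ] 43.7 20.5
20.57 [508.4 -25.6 185. ] [-0.6  0.3 -0.6] [ 0.   -0.05 -0.  ] 44.0 20.6
```

View pics/end.png

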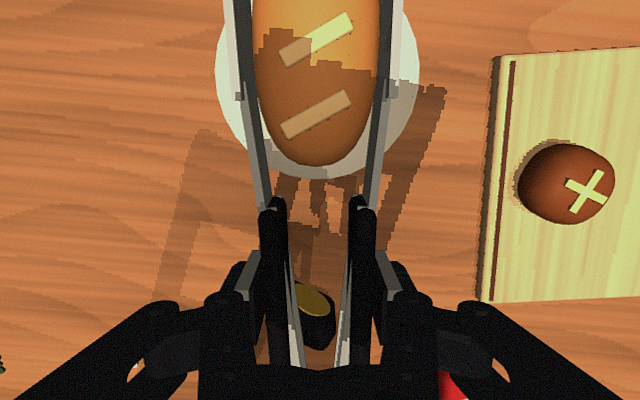

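View pics/end_s.png

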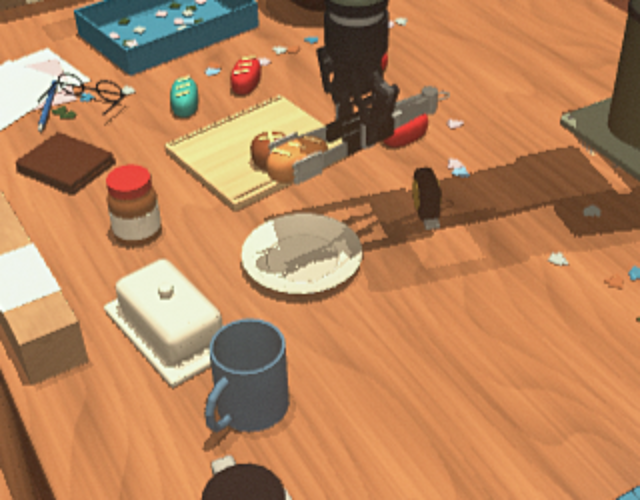

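The roll is level in the tongs over the plate, in the same place between the heads as when first grasped (lower end at (318,165)), and the bun and everything else in view is where it was.

```bash
python3 -c "
from plant import ctrl
print(ctrl.finish_job())"
```

```text
the job is handed in; nothing more can be done
None
```

I handed the job in at about 20.6 s of the 48 s: the finger roll is at rest in the tongs over the middle of the side plate, about 13 cm clear above it, with the grips pressed at about 20 N and the bun and other items apparently undisturbed in the last pictures.

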